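# Scan the carvings

### The job

Load all the pale carvings from the dark board upright into the scanner's tray and slide it fully home under the hood, then press fully down, one at a time, the big round key, the small round key and the bar key, in that order. Then draw the tray right out, stand every carving back upright on the board, slide the empty tray fully home again and press the big round key once more to switch off. Press keys only while the tray is fully home, leave the cross key alone, and do not disturb the bottle, hammer or chisel.

Things in the scene. Friction and masses are not known exactly. Their poses are not given: they have to be found in the camera images.
- scanner: Bench 3D scanner, fixed: grey hood 230 x 230 mm, flat top 100 mm high, open on one side. Origin: table level under the hood's centre; z up, y points from the open mouth (at y = -0.115, 80 mm clear height) into the hood. A row of four off-white keys along y lies on its top at x = -0.035 (order differs from start to start); a dark display at x = +0.055.
- tray (a joint): How far the aluminium tray has been slid in, m: 0 = drawn right out in front of the hood, 0.24 = fully home under the hood (end stop). It slides on an 8 mm thick bed along the scanner's y with about 1.5 N of friction and stays where it is left.
- tray_floor (a point): Centre of the tray's inner floor (its upper face, 15 mm above the table); moves with the tray, axes parallel to the scanner's. Inside the tray is 190 mm along x by 190 mm along y, with walls 5 mm thick that rise 12 mm above the floor.
- tray_knob (a point): Grip point of the tray's upright wooden knob: a round post 22 mm across, its top 14 mm above this point and its foot 40 mm below it, on a tongue 170 mm from the tray's centre towards -y. With the tray home it stands 55 mm outside the mouth.
- board: Dark plank board fixed on the bench, 200 mm along its x, 260 mm along its y, 8 mm thick. Origin at the centre of its underside.
- plinth: Carved half-round plinth of pale wood, 62 mm long (x), 40 mm wide (y), 35 mm high, flat underneath, rounded top. Origin at the centre of its underside, z up. May be absent.
- corbel: Carved stepped corbel of pale wood, 56 mm long (x), 34 mm wide (y), in three steps up to 40 mm high at the -x end (lowest step, full length, 16 mm high). Origin at the centre of its underside, z up. May be absent.
- rosette: Turned round rosette of pale wood, 54 mm across and 30 mm high at its middle, the straight rim 18 mm high. Origin at the centre of its underside, z up. May be absent.
- newel: Newel cap of pale wood: a square block 44 x 44 mm, 22 mm high, with a ball on top, 49 mm high in all. Origin at the centre of its underside, z up. May be absent.
- glue: White bottle with blue cap, 52 mm across, 120 mm high, standing. Origin at the centre of its underside. Bystander.
- hammer: Hammer lying on the bench beyond the board, about 0.3 m long. Bystander.
- chisel: Wood chisel lying on the bench near the robot, 0.21 m long. Bystander.
- key_big (a joint): How far the big round key is pressed, m: 0 = up, 0.006 = fully down. It springs back.
- key_big_top (a point): Centre of the top face of the big round key, 34 mm across. Its top is 17 mm above the hood's top when up; spring: 1.2 N to start, 4.8 N fully down, 6 mm of travel; the keys stand 46 mm apart, centre to centre.
- key_small (a joint): How far the small round key is pressed, m: 0 = up, 0.006 = fully down. It springs back.
- key_small_top (a point): Centre of the top face of the small round key, 18 mm across. Its top is 17 mm above the hood's top when up; spring: 1.2 N to start, 4.8 N fully down, 6 mm of travel; the keys stand 46 mm apart, centre to centre.
- key_bar (a joint): How far the bar key is pressed, m: 0 = up, 0.006 = fully down. It springs back.
- key_bar_top (a point): Centre of the top face of the bar key, an oblong 36 x 14 mm (long side across the hood's row of keys). Its top is 17 mm above the hood's top when up; spring: 1.2 N to start, 4.8 N fully down, 6 mm of travel; the keys stand 46 mm apart, centre to centre.
- key_cross (a joint): How far the cross key is pressed, m: 0 = up, 0.006 = fully down. It springs back.
- key_cross_top (a point): Centre of the top face of the cross key, a plus sign 34 mm across; not used in this job. Its top is 17 mm above the hood's top when up; spring: 1.2 N to start, 4.8 N fully down, 6 mm of travel; the keys stand 46 mm apart, centre to centre.
There are look-alikes about, which are no part of the job. What is shaped like the rosette but green, red or turquoise is not meant.

How it is judged:
On the way, in this order (a step that is already met when the one before it is completed fails the run):
1. every carving stands in the tray and the tray is fully home under the hood (x of plinth in the frame of tray_floor between -0.095 and 0.095 m and y of plinth in the frame of tray_floor between -0.095 and 0.095 m and z of plinth in the frame of tray_floor between -0.004 and 0.006 m and angle between each of plinth, corbel, rosette, newel's own z axis and vertical below 0.15 rad and x of corbel in the frame of tray_floor between -0.095 and 0.095 m and y of corbel in the frame of tray_floor between -0.095 and 0.095 m and z of corbel in the frame of tray_floor between -0.004 and 0.006 m and x of rosette in the frame of tray_floor between -0.095 and 0.095 m and y of rosette in the frame of tray_floor between -0.095 and 0.095 m and z of rosette in the frame of tray_floor between -0.004 and 0.006 m and x of newel in the frame of tray_floor between -0.095 and 0.095 m and y of newel in the frame of tray_floor between -0.095 and 0.095 m and z of newel in the frame of tray_floor between -0.004 and 0.006 m and value of joint tray above 0.233 m), for 0.2 s.
2. the big round key alone is pressed down, tray home (value of joint tray above 0.233 m and value of joint key_big above 0.004 m and value of joint each of key_small, key_bar, key_cross below 0.002 m), for 0.04 s.
3. the small round key alone is pressed down, tray home (value of joint tray above 0.233 m and value of joint key_small above 0.004 m and value of joint each of key_big, key_bar, key_cross below 0.002 m), for 0.04 s.
4. the bar key alone is pressed down, tray home (value of joint tray above 0.233 m and value of joint key_bar above 0.004 m and value of joint each of key_big, key_small, key_cross below 0.002 m), for 0.04 s.
5. the tray is drawn right out (value of joint tray below 0.03 m), for 0.1 s.
6. every carving stands on the board and the tray is fully home again (x of plinth in the frame of board between -0.1 and 0.1 m and y of plinth in the frame of board between -0.13 and 0.13 m and z of plinth in the frame of board between 0.004 and 0.014 m and angle between each of plinth, corbel, rosette, newel's own z axis and vertical below 0.15 rad and x of corbel in the frame of board between -0.1 and 0.1 m and y of corbel in the frame of board between -0.13 and 0.13 m and z of corbel in the frame of board between 0.004 and 0.014 m and x of rosette in the frame of board between -0.1 and 0.1 m and y of rosette in the frame of board between -0.13 and 0.13 m and z of rosette in the frame of board between 0.004 and 0.014 m and x of newel in the frame of board between -0.1 and 0.1 m and y of newel in the frame of board between -0.13 and 0.13 m and z of newel in the frame of board between 0.004 and 0.014 m and value of joint tray above 0.233 m), for 0.2 s.
7. the big round key alone is pressed down again, tray home (all of step 2), for 0.04 s.
At the end, for the whole second after the job is handed in: Every carving present stands upright (within about 9 degrees) directly on the board, its centre within the board's outline, at rest; the tray is home to within 7 mm; all keys are up (all of step 6 and value of joint each of key_big, key_small, key_bar, key_cross below 0.002 m and linear speed of each of plinth, corbel, rosette, newel below 0.03 m/s); the robot touches nothing.
It fails at once if a key is pressed (over 3 mm) while the tray is more than 10 mm short of home (value of joint tray below 0.23 m and value of joint any of key_big, key_small, key_bar, key_cross above 0.003 m).
It fails at once if the cross key is pressed over 3 mm (value of joint key_cross above 0.003 m).
It fails at once if the bottle, hammer or chisel is moved more than 30 mm (distance of any of glue, hammer, chisel from where it was at the start of the episode above 0.03 m).
Of plinth, corbel, rosette, newel only 2 to 3 are there at a start; the rules pass over those that are not, and their reading is None.
At some moment in a run one of plinth, corbel, rosette, newel may be knocked a few centimetres aside while the robot is not near it.
It also fails if it takes over 210 s, if anything falls off the work surface, if the arm or the gripper's body presses on something with over 40 N, if the wrist force passes 120 N, or if a joint passes its speed limit or range.

### The arm

A 6-joint arm with a two-finger parallel gripper is mounted at the origin on the work surface. World frame = base frame: x ahead of the robot, y to its left, z up, the work surface at z = 0. Lengths are in m, angles in rad, forces in N, time in s.
With the tool pointing down it reaches from about 0.35 to 0.775 m from the base axis. Payload 7.3 kg.
Tool frame: the origin (TCP) lies at the very end of the fingers, on their centre line; the grasp point (between the pads) lies 19 mm behind it; z points along the fingers, y is the line along which they close (so a half turn about z gives the same grasp; the last joint's range is limited). The gripper opens to 92 mm and grips with 3 to 60 N. Pads are 19 mm wide; open, the fingers measure 130 mm over their backs; the gripper's body (75 mm by 190 mm) begins 47 mm behind the grasp point.
Start: joints at [1.049, 0.342, 1.524, -0, 1.275, -0.146], TCP at [0.193, 0.488, 0.227] pointing down, gripper open.
Joint ranges: [-2.53, 2.53], [-0.77, 2.02], [0.04, 2.7], [-1, 4.14], [0.28, 2.66], [-3.11, 3.11]. Speed limits (rad/s): [2.57, 2.57, 3.14, 3.14, 3.14, 3.14].

### API

Orientations are given as [roll, pitch, yaw] about the fixed x, y, z axes, in that order (R = Rz(yaw) Ry(pitch) Rx(roll)).
In Python, from cell import observe, read_camera, get_calibration, hand_in, search_frame gives the robot as it stands.
- The arm moves only by the tool step_arm, never from a script. Its argument "commands" is a list of rows, each an object with "translation": the shift along the tool's x, y, z in mm, a list of three; "roll": the turn about the tool's z in rad. In form: [{"translation": [x, y, z], "roll": roll}, ...]. A call has 1 to 20 rows; each row shifts and turns the commanded pose from where the row before left it, along the tool's axes as they then stand; what a row does not reach is not made up. A row lasts 1/12 s, in which the tool goes at most 41.7 mm and 7.16 degrees, less where a joint would pass 70% of its speed; a pose out of reach is approached as far as the arm can. A call is refused whole if a number of a shift passes 41.7 or a number of a turn 0.125, either way. A call with a gripper value outside its range is refused whole. "fingers" is the opening, from 0 (shut) to 1 (fully open), set as the call begins (left out, the last holds). The fingers move at their own pace and stop on an object; "grip_force" is the grip in N (left out, the last holds). Time passes only in rows, so rows that do not move let the fingers close. It gives the time, the measured TCP pose, the force, the opening and the grip force at its end, in the units of the state.
- observe(): the state, without advancing time (a new reading comes with each control period).
- read_camera(name): name is "side" or "top"; returns the picture (400x640x3 uint8, red, green, blue); there is no depth.
- get_calibration(name): a dict with "camera_matrix" (3x3 intrinsics, pixels), "world_from_camera" (4x4, takes a point from camera to world coordinates). Camera axes: x right, y up, looking along -z (the intrinsics and any distortion apply to the point x, -y, -z); pixel columns grow to the right and rows downward; lengths in m; the calibration is good to about 2 mm. A picture is of the moment at which its call begins. get_calibration takes no time and is no camera call.
- hand_in(): hands the job in; it is judged then, once.
Trained networks look in the newest picture that a camera, given by its name, has taken for a name from the list of things; names that differ only in an ending like _2 or _b are one class to them, and where a whole thing is asked for, a point or a joint stands for the part that bears it (a point fixed in the world has none). Each returns a list of dicts, best first, with "confidence" (0 to 1); they miss things now and then, are a little off and sometimes report something else, mostly with a low value. They report only what shows in the picture. A call takes as long as a camera call. They do not tell look-alikes from the thing itself.
- search_frame(camera, name): "at" ([x, y, z] in m, in world coordinates, good to about 4 mm: the middle of the surface that is visible of it).
The state is a dict: "time": time; "qpos": joint angles; "qvel": joint speeds; "joint_efforts": joint torques, N m; "tool_pos": TCP position; "tool_rot": TCP orientation; "contact_force": force on the tool from outside, world axes, zero at the start; "torque": the same for the moment, N m; "opening": finger opening in m; "grip_force": force on a finger pad.
Only numpy, scipy, OpenCV 4.12 (cv2) and the standard library are available. Lean on these libraries where they do the work, as an engineer would, in place of code of your own. Each camera call takes 0.05 s, during which the arm holds its last target. There are 200 camera calls.

## Working session

There is one attempt and no reset: what is moved stays moved. The work goes in short steps, Python scripts to look and compute and a tool call to move; the robot and the scene stay as the last step left them, time stands still between calls to the robot, and variables do not carry over. Pictures are saved under pics/ and viewed, at most 14 in all, crops included, and the job is handed in when it is done.

Besides the shell and the picture viewer there is one more tool, called as a command line: name --argument value ..., lists and objects as JSON in quotes. step_arm: Moves the arm, as the interface text tells. Its arguments: {"type":"object","properties":{"commands":{"type":"array"},"fingers":{"type":"number"},"grip_force":{"type":"number"}},"required":["commands"]}

```bash
mkdir -p pics; ls; cat > h.py <<'E'
import numpy as np, cv2
from cell import *
def pix2w(cam,u,v,z):
    c=get_calibration(cam);K=np.array(c["camera_matrix"]);T=np.array(c["world_from_camera"])
    d=np.linalg.inv(K)@[u,v,1];d=T[:3,:3]@[d[0],-d[1],-d[2]];o=T[:3,3]
    return o+d*(z-o[2])/d[2]
def w2pix(cam,p):
    c=get_calibration(cam);K=np.array(c["camera_matrix"]);T=np.array(c["world_from_camera"])
    q=T[:3,:3].T@(np.array(p)-T[:3,3]);q=K@[q[0],-q[1],-q[2]];return q[:2]/q[2]
def snap(cam,name,crop=None,s=1):
    im=read_camera(cam)
    if crop: im=im[crop[1]:crop[3],crop[0]:crop[2]]
    im=cv2.resize(im,None,fx=s,fy=s,interpolation=cv2.INTER_CUBIC)
    cv2.imwrite("pics/"+name,im[:,:,::-1])
E
python3 - <<'E'
from h import *
snap("top","t0.png");snap("side","s0.png")
for c in("top","side"):
    k=get_calibration(c);print(c,{a:np.round(b,3).tolist() if not isinstance(b,str) else b for a,b in k.items()})
for n in["scanner","board","plinth","corbel","rosette","newel","glue","hammer","chisel","tray_knob","tray_floor","key_big_top","key_small_top","key_bar_top","key_cross_top"]:
    print(n,[(np.round(r["at"],3).tolist(),round(r["confidence"],2)) for r in search_frame("top",n)])
s=observe();print(s["time"],s["tool_pos"],s["tool_rot"],s["opening"])
E
```

```text
pics
top {'camera_matrix': [[425.122, 0.0, 321.809], [0.0, 425.122, 196.471], [0.0, 0.0, 1.0]], 'world_from_camera': [[0.012, 0.975, -0.222, 0.287], [-1.0, 0.012, -0.002, 0.007], [0.001, 0.222, 0.975, 1.195], [0.0, 0.0, 0.0, 1.0]]}
side {'camera_matrix': [[460.628, 0.0, 319.316], [0.0, 460.628, 196.693], [0.0, 0.0, 1.0]], 'world_from_camera': [[-0.958, 0.208, -0.197, 0.303], [-0.287, -0.726, 0.625, 0.701], [-0.013, 0.655, 0.756, 0.962], [0.0, 0.0, 0.0, 1.0]]}
scanner [([0.573, 0.154, 0.03], 0.65)]
board [([0.558, -0.33, 0.008], 0.79)]
plinth []
corbel []
rosette [([0.367, -0.265, 0.019], 0.9), ([0.348, -0.176, 0.017], 0.82), ([0.371, -0.388, 0.021], 0.81), ([0.485, -0.284, 0.03], 0.74), ([0.392, -0.098, 0.019], 0.57)]
newel [([0.502, -0.389, 0.028], 0.69)]
glue [([0.762, 0.012, 0.075], 0.72), ([0.505, -0.388, 0.032], 0.29)]
hammer [([0.737, -0.174, 0.026], 0.56)]
chisel [([0.274, -0.387, 0.02], 0.8), ([0.735, -0.175, 0.026], 0.72)]
tray_knob [([0.567, 0.036, 0.017], 0.88)]
tray_floor [([0.565, 0.037, 0.017], 0.93)]
key_big_top []
key_small_top [([0.542, 0.345, 0.116], 0.41)]
key_bar_top [([0.762, 0.012, 0.078], 0.61), ([0.539, 0.204, 0.117], 0.47)]
key_cross_top [([0.537, 0.249, 0.113], 0.43), ([0.736, -0.176, 0.024], 0.36), ([0.538, 0.205, 0.118], 0.21)]
0.85 [0.1926922  0.48838452 0.2267631 ] [3.14144539e+00 2.43167718e-05 2.76577069e+00] 0.09168115456257972
```

View pics/t0.png

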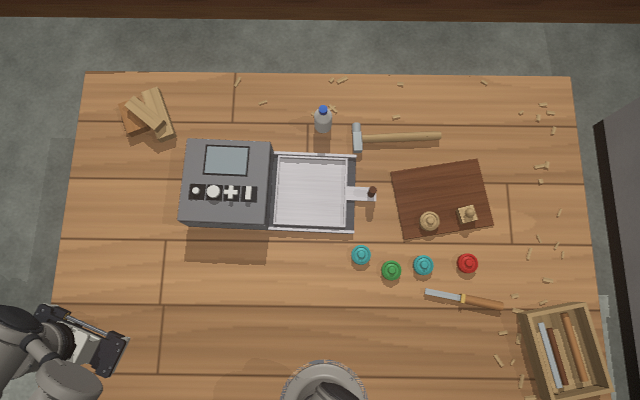

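View pics/s0.png

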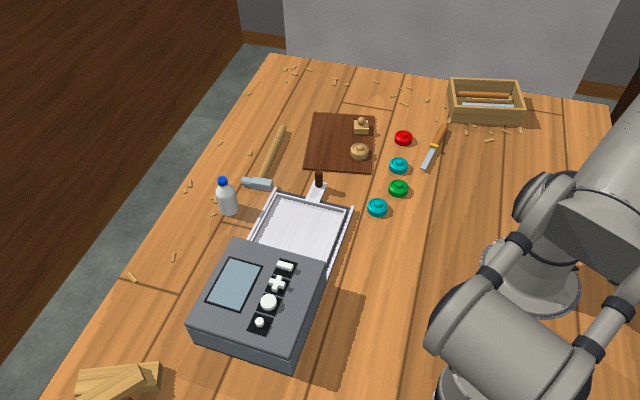

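Top view: the pale rosette is at (430,221) and the newel at (468,214). The look-alikes are turquoise (361,255) and (423,265), green (391,270) and red (467,263). The keys from left to right are small (196,191), big (213,191), cross (231,192) and bar (249,193). I choose the two pale pieces on the board and check them in a close crop.

```bash
python3 - <<'E'
from h import *
snap("top","t1.png",(380,150,500,245),6)
snap("top","t2.png",(170,130,390,245),3.6)
E
```

```text
(no output)
```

View pics/t1.png

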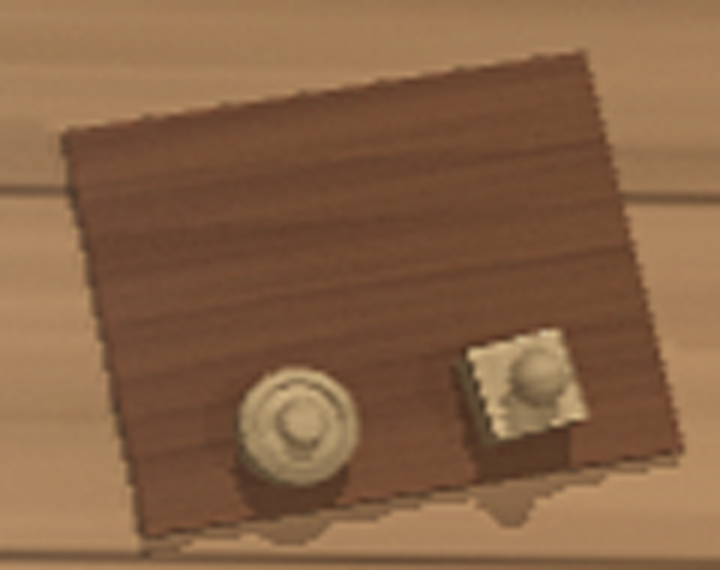

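View pics/t2.png

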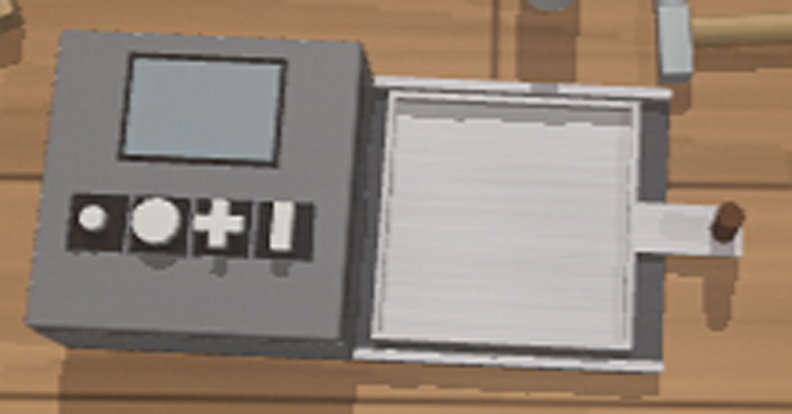

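The crops show that the pale rosette and the newel are the real ones; the rosette's rim centre is at crop (298,427) and the newel's block at (527,384). There is no plinth or corbel. The tray is out, and the keys run small, big, cross, bar towards the mouth.

```bash
python3 - <<'E'
from h import *
f=lambda U,V,s,o,z:pix2w("top",(U+.5)/s-.5+o[0],(V+.5)/s-.5+o[1],z)[:2]
A=lambda U,V,z:f(U,V,6,(380,150),z)
B=lambda U,V,z:f(U,V,3.6,(170,130),z)
k={n:B(*p,.117) for n,p in dict(small=(92,217),big=(156,220),cross=(218,224),bar=(283,226)).items()}
print({n:v.round(4) for n,v in k.items()})
d=k["bar"]-k["small"];print("row",np.linalg.norm(d)/3,np.degrees(np.arctan2(*-d[::-1])))
h=[B(*p,.1) for p in[(62,30),(362,43),(345,345),(27,325)]];print("hood",np.round(h,4).tolist(),np.mean(h,0),[np.linalg.norm(h[i]-h[i-1]).round(4) for i in range(4)])
e=h[0]-h[1];print(np.degrees(np.arctan2(e[1],e[0])))
t=[B(*p,.027) for p in[(388,90),(640,101),(632,350),(372,338)]];print("tray rim",np.mean(t,0),[np.linalg.norm(t[i]-t[i-1]).round(4) for i in range(4)],[np.degrees(np.arctan2(*(a)[::-1])) for a in(t[0]-t[1],t[3]-t[2])])
print("knob",B(732,209,.064))
b=[A(*p,.008) for p in[(65,132),(585,52),(682,455),(142,535)]];print("board",np.round(b,4).tolist(),np.mean(b,0),[np.linalg.norm(b[i]-b[i-1]).round(4) for i in range(4)])
e=b[0]-b[1];print(np.degrees(np.arctan2(e[1],e[0])))
print("ros",A(298,427,.026),A(302,420,.036))
n=[A(*p,.030) for p in[(467,352),(557,328),(588,415),(498,440)]];print("newel",np.mean(n,0),A(540,376,.045),[np.linalg.norm(n[i]-n[i-1]).round(4) for i in range(4)],[np.degrees(np.arctan2(*(a)[::-1])) for a in(n[0]-n[1],n[3]-n[2],n[0]-n[3],n[1]-n[2])])
for n in["rosette","newel","tray_knob","key_big_top","key_small_top"]:
    search_frame
read_camera("side")
for n in["rosette","newel","tray_knob","key_big_top","key_small_top","key_bar_top","key_cross_top"]:
    print(n,[(np.round(r["at"],3).tolist(),round(r["confidence"],2)) for r in search_frame("side",n)])
E
```

```text
{'small': array([0.5452, 0.3395]), 'big': array([0.5436, 0.293 ]), 'cross': array([0.5411, 0.2479]), 'bar': array([0.5403, 0.2008])}
row 0.04626327930518559 87.9576702052899
hood [[0.6945, 0.3789], [0.687, 0.1514], [0.4565, 0.1546], [0.4682, 0.3855]] [0.57659144 0.26756742] [np.float64(0.2264), np.float64(0.2276), np.float64(0.2305), np.float64(0.2312)]
88.11321397903173
tray rim [0.57054005 0.04068116] [np.float64(0.2008), np.float64(0.2018), np.float64(0.201), np.float64(0.2006)] [np.float64(88.11085381030144), np.float64(88.05352713845977)]
knob [ 0.57033109 -0.13079226]
board [[0.6332, -0.1889], [0.6769, -0.4432], [0.479, -0.4753], [0.4381, -0.2203]] [ 0.55681396 -0.33193178] [np.float64(0.1976), np.float64(0.2581), np.float64(0.2005), np.float64(0.2582)]
99.75994073497225
ros [ 0.48699947 -0.29074821] [ 0.48857508 -0.29018556]
newel [ 0.50808139 -0.39716359] [ 0.5088357  -0.39792254] [np.float64(0.043), np.float64(0.0443), np.float64(0.0426), np.float64(0.0441)] [np.float64(105.64874349488393), np.float64(106.1051318262327), np.float64(16.09505828525976), np.float64(15.850789721618991)]
rosette [([0.483, -0.281, 0.029], 0.82), ([0.371, -0.257, 0.021], 0.64), ([0.391, -0.089, 0.019], 0.63), ([0.353, -0.169, 0.016], 0.58), ([0.278, -0.37, 0.017], 0.55)]
newel [([0.507, -0.383, 0.029], 0.5), ([0.539, 0.302, 0.121], 0.25)]
tray_knob [([0.567, 0.015, 0.018], 0.91), ([0.541, 0.297, 0.115], 0.58), ([0.572, 0.238, 0.105], 0.29)]
key_big_top [([0.54, 0.302, 0.12], 0.66)]
key_small_top [([0.542, 0.346, 0.118], 0.65)]
key_bar_top [([0.537, 0.21, 0.119], 0.41)]
key_cross_top [([0.541, 0.254, 0.115], 0.59), ([0.541, 0.297, 0.118], 0.58)]
```

```bash
python3 - <<'E'
from h import *
snap("side","s1.png",(180,100,440,360),2.3)
print(w2pix("top",[.485,-.284,.03]),w2pix("side",[.483,-.281,.029]),w2pix("side",[.54,.302,.12]),w2pix("side",[.5436,.293,.117]),w2pix("side",[.487,-.2907,.038]))
print(w2pix("top",observe()["tool_pos"]),w2pix("side",observe()["tool_pos"]))
print(get_calibration("top").keys())
E
```

```text
[427.20406329 221.19248896] [360.48165482 149.11574256] [268.94168364 301.51363   ] [268.99638198 297.94976374] [360.08232209 144.43152748]
[ 99.38342995 334.71900109] [440.88946147 438.5424997 ]
dict_keys(['camera_matrix', 'world_from_camera'])
```

View pics/s1.png

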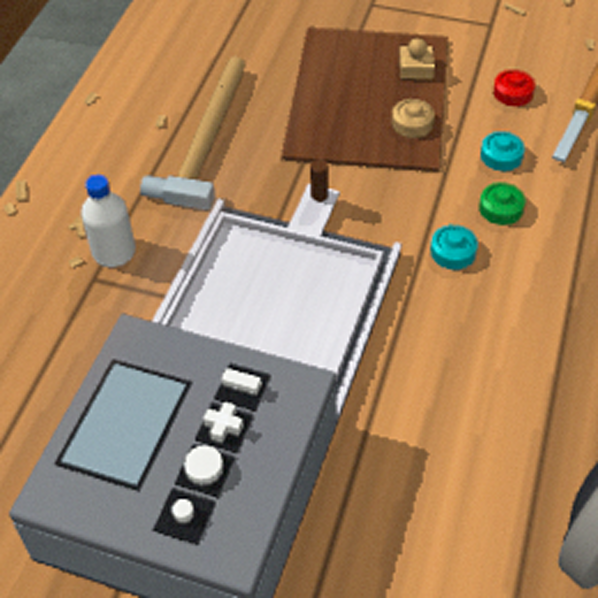

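```bash
python3 - <<'E'
from h import *
S=lambda U,V,z:pix2w("side",(U+.5)/2.3-.5+180,(V+.5)/2.3-.5+100,z)[:2].round(4)
for n,p in dict(small=(182,510,.117),big=(203,464,.117),cross=(223,421,.117),bar=(241,380,.117),knobtop=(321,167,.064),b1=(310,28,.008),b2=(449,38,.008),b3=(442,169,.008),b4=(284,157,.008),ros=(413,115,.026),ball=(417,47,.045)).items(): print(n,S(*p))
E
```

```text
small [0.5445 0.3469]
big [0.5428 0.301 ]
cross [0.5407 0.2554]
bar [0.5396 0.2095]
knobtop [ 0.5622 -0.1249]
b1 [ 0.6718 -0.4341]
b2 [ 0.4778 -0.4658]
b3 [ 0.4326 -0.2144]
b4 [ 0.6283 -0.1804]
ros [ 0.4864 -0.2807]
ball [ 0.5081 -0.3906]
```

step_arm --commands '[{"translation":[0,0,0],"roll":0}]'

```text
time: 1.48
tool_pos: [0.1927, 0.4884, 0.2267]
tool_rot: [3.142, -0.0, 2.766]
contact_force: [0.2, 0.2, -0.2]
opening: 0.0916
grip_force: 0.0
```

Top and side disagree by about 8 mm in y, and the network agrees with the side view, so I use the side values. The gripper near the board will settle which is right. First I turn to align the tool with the scanner's axes, then travel to above the board.

step_arm --commands '[{"translation":[0,0,0],"roll":0.123},{"translation":[0,0,0],"roll":0.123},{"translation":[0,0,0],"roll":0.123},{"translation":[0,0,0],"roll":0.123},{"translation":[0,0,0],"roll":0.123},{"translation":[0,0,0],"roll":0.123},{"translation":[0,0,0],"roll":0.123},{"translation":[0,0,0],"roll":0.123},{"translation":[0,0,0],"roll":0.123},{"translation":[0,0,0],"roll":0.122},{"translation":[0,30,0],"roll":0},{"translation":[0,30,0],"roll":0},{"translation":[0,30,0],"roll":0},{"translation":[0,30,0],"roll":0},{"translation":[0,30,0],"roll":0},{"translation":[0,30,0],"roll":0},{"translation":[0,30,0],"roll":0},{"translation":[0,30,0],"roll":0},{"translation":[0,30,0],"roll":0},{"translation":[0,30,0],"roll":0}]' --fingers 1

```text
time: 3.15
tool_pos: [0.4939, 0.4779, 0.2266]
tool_rot: [-3.141, 0.0, 1.537]
contact_force: [0.3, 0.1, -0.8]
opening: 0.0918
grip_force: 0.0
```

step_arm --commands '[{"translation":[-35,0,0],"roll":0},{"translation":[-35,0,0],"roll":0},{"translation":[-35,0,0],"roll":0},{"translation":[-35,0,0],"roll":0},{"translation":[-35,0,0],"roll":0},{"translation":[-35,0,0],"roll":0},{"translation":[-35,0,0],"roll":0},{"translation":[-35,0,0],"roll":0},{"translation":[-35,0,0],"roll":0},{"translation":[-35,0,0],"roll":0},{"translation":[-35,0,0],"roll":0},{"translation":[-35,0,0],"roll":0},{"translation":[-35,0,0],"roll":0},{"translation":[-35,0,0],"roll":0},{"translation":[-35,0,0],"roll":0},{"translation":[-35,0,0],"roll":0},{"translation":[-35,0,0],"roll":0},{"translation":[-35,0,0],"roll":0},{"translation":[-35,0,0],"roll":0},{"translation":[-35,0,0],"roll":0}]'

```text
time: 4.82
tool_pos: [0.4684, -0.2232, 0.2268]
tool_rot: [3.141, 0.0, 1.537]
contact_force: [1.3, 0.1, 0.5]
opening: 0.0915
grip_force: 0.0
```

step_arm --commands '[{"translation":[-29,10,10],"roll":0},{"translation":[-29,9.6,20],"roll":0},{"translation":[0,0,30],"roll":0},{"translation":[0,0,30],"roll":0},{"translation":[0,0,30],"roll":0},{"translation":[0,0,30],"roll":0},{"translation":[0,0,0],"roll":0}]'

```text
time: 5.4
tool_pos: [0.4833, -0.2779, 0.0712]
tool_rot: [-3.133, -0.006, 1.536]
contact_force: [-1.2, 1.3, -1.4]
opening: 0.0918
grip_force: 0.0
```

```bash
python3 - <<'E'
from h import *
a=read_camera("side")[80:220,280:440];b=read_camera("top")[150:290,360:520]
im=np.hstack([cv2.resize(x,None,fx=2.5,fy=2.5,interpolation=cv2.INTER_CUBIC) for x in(a,b)])
cv2.imwrite("pics/c1.png",im[:,:,::-1])
p=observe()["tool_pos"];print(p)
print((w2pix("side",p)-[280,80])*2.5,(w2pix("top",p)-[360,150])*2.5+[400,0])
E
```

```text
[ 0.48614307 -0.27987468  0.076555  ]
[200.5555165  142.46524361] [574.68057738 169.68132434]
```

View pics/c1.png

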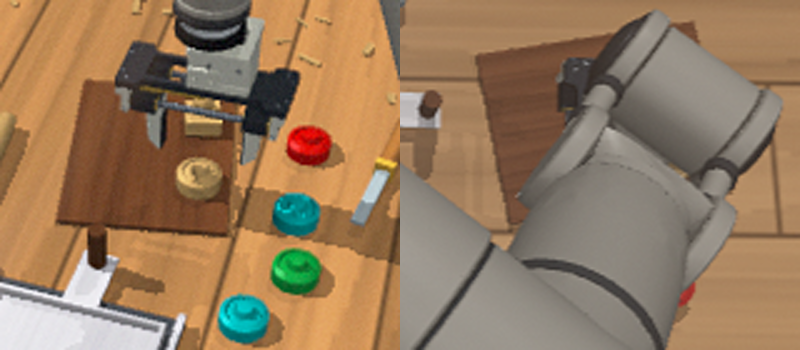

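Side crop: the fingers straddle the rosette at (199,178). The tip midpoint fits the side calibration once the near face of the fingers is allowed for, so the side camera is right. I descend and grip.

step_arm --commands '[{"translation":[-1,0,20],"roll":0},{"translation":[0,0,20],"roll":0},{"translation":[0,0,15],"roll":0},{"translation":[0,0,9],"roll":0},{"translation":[0,0,0],"roll":0}]'

```text
time: 5.92
tool_pos: [0.4866, -0.2811, 0.013]
tool_rot: [3.141, 0.0, 1.537]
contact_force: [0.1, -0.3, 0.1]
opening: 0.0917
grip_force: 0.0
```

step_arm --commands '[{"translation":[0,0,0],"roll":0},{"translation":[0,0,0],"roll":0},{"translation":[0,0,0],"roll":0},{"translation":[0,0,0],"roll":0},{"translation":[0,0,0],"roll":0},{"translation":[0,0,0],"roll":0}]' --fingers 0 --grip_force 15

```text
time: 6.42
tool_pos: [0.4865, -0.2812, 0.0131]
tool_rot: [3.141, 0.0, 1.537]
contact_force: [0.7, -0.4, 0.5]
opening: 0.0563
grip_force: 0.2
```

step_arm --commands '[{"translation":[0,0,0],"roll":0},{"translation":[0,0,0],"roll":0},{"translation":[0,0,0],"roll":0},{"translation":[0,0,-20],"roll":0},{"translation":[0,0,-30],"roll":0},{"translation":[0,0,-30],"roll":0}]'

```text
time: 6.92
tool_pos: [0.4853, -0.2804, 0.0925]
tool_rot: [-3.139, -0.002, 1.537]
contact_force: [1.0, -0.1, -0.4]
opening: 0.0532
grip_force: 14.9
```

step_arm --commands '[{"translation":[36.7,7,0],"roll":0},{"translation":[36.7,7,0],"roll":0},{"translation":[36.7,7,0],"roll":0},{"translation":[36.7,7,0],"roll":0},{"translation":[36.7,7,0],"roll":0},{"translation":[36.7,7,0],"roll":0},{"translation":[36.7,7,0],"roll":0},{"translation":[36.7,7,0],"roll":0},{"translation":[36.7,7,0],"roll":0},{"translation":[36.7,7,0],"roll":0},{"translation":[0,0,0],"roll":0},{"translation":[0,0,0],"roll":0}]'

```text
time: 7.92
tool_pos: [0.5684, 0.0853, 0.0922]
tool_rot: [-3.141, 0.0, 1.541]
contact_force: [0.7, 0.6, -0.4]
opening: 0.053
grip_force: 14.9
```

```bash
python3 - <<'E'
from h import *
a=read_camera("side")[90:330,180:430]
cv2.imwrite("pics/c2.png",cv2.resize(a,None,fx=2.4,fy=2.4,interpolation=cv2.INTER_CUBIC)[:,:,::-1])
E
```

```text
(no output)
```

View pics/c2.png

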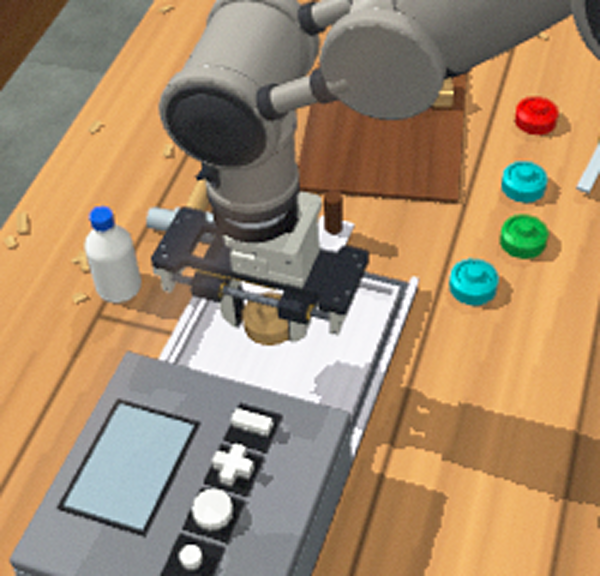

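The rosette is held level above the tray at (270,318), opening 53 mm (centred), with the bottle and hood clear. I lower it and release.

step_arm --commands '[{"translation":[0,0,25],"roll":0},{"translation":[0,0,20],"roll":0},{"translation":[0,0,15],"roll":0},{"translation":[0,0,8],"roll":0},{"translation":[0,0,3],"roll":0},{"translation":[0,0,0],"roll":0},{"translation":[0,0,0],"roll":0}]'

```text
time: 8.55
tool_pos: [0.5693, 0.0828, 0.0224]
tool_rot: [3.141, -0.0, 1.536]
contact_force: [0.8, 0.2, -0.8]
opening: 0.053
grip_force: 14.9
```

step_arm --commands '[{"translation":[0,0,0],"roll":0},{"translation":[0,0,0],"roll":0},{"translation":[0,0,0],"roll":0},{"translation":[0,0,0],"roll":0},{"translation":[0,0,-20],"roll":0},{"translation":[0,0,-30],"roll":0},{"translation":[0,0,-30],"roll":0}]' --fingers 0.9

```text
time: 9.13
tool_pos: [0.568, 0.0834, 0.102]
tool_rot: [-3.139, 0.0, 1.537]
contact_force: [1.2, 0.1, 0.4]
opening: 0.0822
grip_force: 0.0
```

step_arm --commands '[{"translation":[-39.5,-3.75,0],"roll":0},{"translation":[-39.5,-3.75,0],"roll":0},{"translation":[-39.5,-3.75,0],"roll":0},{"translation":[-39.5,-3.75,0],"roll":0},{"translation":[-39.5,-3.75,0],"roll":0},{"translation":[-39.5,-3.75,0],"roll":0},{"translation":[-39.5,-3.75,0],"roll":0},{"translation":[-39.5,-3.75,0],"roll":0},{"translation":[-39.5,-3.75,0],"roll":0},{"translation":[-39.5,-3.75,0],"roll":0},{"translation":[-39.5,-3.75,0],"roll":0},{"translation":[-39.5,-3.75,0],"roll":0},{"translation":[0,0,0],"roll":-0.105},{"translation":[0,0,0],"roll":-0.105},{"translation":[0,0,0],"roll":-0.105},{"translation":[0,0,0],"roll":0}]' --fingers 1

```text
time: 10.47
tool_pos: [0.5074, -0.3891, 0.1017]
tool_rot: [3.142, -0.0, 1.855]
contact_force: [-0.8, 0.2, 0.9]
opening: 0.0919
grip_force: 0.0
```

```bash
python3 - <<'E'
from h import *
a=read_camera("side")[80:180,310:430]
cv2.imwrite("pics/c3.png",cv2.resize(a,None,fx=5,fy=5,interpolation=cv2.INTER_CUBIC)[:,:,::-1])
p=observe()["tool_pos"];print(p)
for q in ([p[0],p[1],.045],[.507,-.389,.045]): print((w2pix("side",q)-[310,80])*5)
print(search_frame("side","newel"),search_frame("side","rosette")[:3])
E
```

```text
[ 0.50756263 -0.38885392  0.10172007]
[255.35215531 202.69389978]
[256.30113721 202.70670486]
[{'at': [0.5053, -0.3816, 0.0302], 'confidence': 0.68}] [{'at': [0.5636, 0.0825, 0.0353], 'confidence': 0.91}, {'at': [0.3741, -0.3843, 0.0188], 'confidence': 0.75}, {'at': [0.3514, -0.1702, 0.0185], 'confidence': 0.66}]
```

View pics/c3.png

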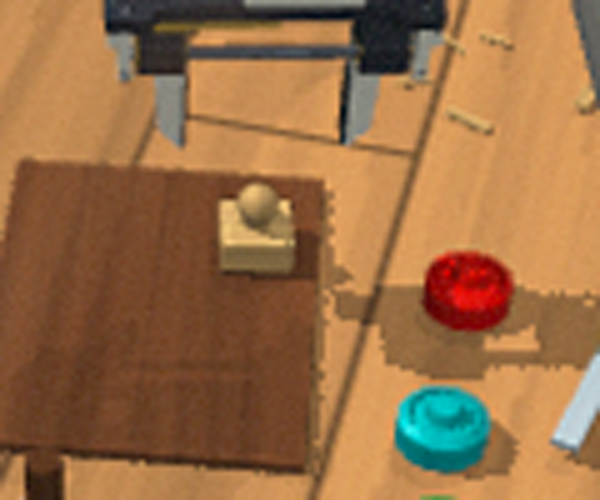

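The newel's ball is at (258,205), as predicted for the tool's position (255,203). I descend and grip.

step_arm --commands '[{"translation":[0,0,25],"roll":0},{"translation":[0,0,25],"roll":0},{"translation":[0,0,20],"roll":0},{"translation":[0,0,12],"roll":0},{"translation":[0,0,6.5],"roll":0},{"translation":[0,0,0],"roll":0}]'

```text
time: 11.12
tool_pos: [0.5073, -0.3882, 0.012]
tool_rot: [-3.141, -0.002, 1.851]
contact_force: [-0.6, -0.5, 0.6]
opening: 0.092
grip_force: 0.0
```

step_arm --commands '[{"translation":[0,0,0],"roll":0},{"translation":[0,0,0],"roll":0},{"translation":[0,0,0],"roll":0},{"translation":[0,0,0],"roll":0},{"translation":[0,0,0],"roll":0},{"translation":[0,0,0],"roll":0},{"translation":[0,0,0],"roll":0},{"translation":[0,0,0],"roll":0},{"translation":[0,0,0],"roll":0},{"translation":[0,0,0],"roll":0}]' --fingers 0 --grip_force 15

```text
time: 11.95
tool_pos: [0.5076, -0.3888, 0.0133]
tool_rot: [-3.142, -0.0, 1.852]
contact_force: [-0.2, 0.0, 2.0]
opening: 0.0437
grip_force: 15.0
```

step_arm --commands '[{"translation":[0,0,-20],"roll":0},{"translation":[0,0,-30],"roll":0},{"translation":[0,0,-30],"roll":0},{"translation":[0,0,0],"roll":0.105},{"translation":[0,0,0],"roll":0.105},{"translation":[0,0,0],"roll":0.105},{"translation":[39.7,4.55,0],"roll":0},{"translation":[39.7,4.55,0],"roll":0},{"translation":[39.7,4.55,0],"roll":0},{"translation":[39.7,4.55,0],"roll":0},{"translation":[39.7,4.55,0],"roll":0},{"translation":[39.7,4.55,0],"roll":0},{"translation":[39.7,4.55,0],"roll":0},{"translation":[39.7,4.55,0],"roll":0},{"translation":[39.7,4.55,0],"roll":0},{"translation":[39.7,4.55,0],"roll":0},{"translation":[0,0,0],"roll":0},{"translation":[0,0,0],"roll":0}]'

```text
time: 13.45
tool_pos: [0.5666, 0.0087, 0.0931]
tool_rot: [-3.141, -0.0, 1.541]
contact_force: [-0.5, 0.8, -0.8]
opening: 0.0441
grip_force: 15.0
```

step_arm --commands '[{"translation":[0,0,25],"roll":0},{"translation":[0,0,20],"roll":0},{"translation":[0,0,15],"roll":0},{"translation":[0,0,8],"roll":0},{"translation":[0,0,3.5],"roll":0},{"translation":[0,0,0],"roll":0},{"translation":[0,0,0],"roll":0}]'

```text
time: 14.03
tool_pos: [0.5672, 0.0058, 0.0224]
tool_rot: [3.14, 0.0, 1.536]
contact_force: [0.7, -0.4, 0.1]
opening: 0.0438
grip_force: 15.0
```

step_arm --commands '[{"translation":[0,0,0],"roll":0},{"translation":[0,0,0],"roll":0},{"translation":[0,0,0],"roll":0},{"translation":[0,0,0],"roll":0},{"translation":[0,0,-20],"roll":0},{"translation":[0,0,-30],"roll":0},{"translation":[0,0,-30],"roll":0}]' --fingers 0.9

```text
time: 14.62
tool_pos: [0.5659, 0.0066, 0.1021]
tool_rot: [-3.139, -0.0, 1.537]
contact_force: [0.9, -0.4, -0.2]
opening: 0.0817
grip_force: 0.0
```

step_arm --commands '[{"translation":[-32.5,0,0],"roll":0},{"translation":[-32.5,0,0],"roll":0},{"translation":[-32.5,0,0],"roll":0},{"translation":[-32.5,0,0],"roll":0},{"translation":[0,0,0],"roll":0},{"translation":[0,0,0],"roll":0}]'

```text
time: 15.12
tool_pos: [0.5621, -0.1251, 0.1018]
tool_rot: [3.141, -0.0, 1.534]
contact_force: [-0.0, 1.1, -0.3]
opening: 0.0826
grip_force: 0.0
```

```bash
python3 - <<'E'
from h import *
a=read_camera("side")[120:300,230:390]
cv2.imwrite("pics/c4.png",cv2.resize(a,None,fx=3.3,fy=3.3,interpolation=cv2.INTER_CUBIC)[:,:,::-1])
p=observe()["tool_pos"];print(p)
for z in(.066,.012): print((w2pix("side",[p[0],p[1],z])-[230,120])*3.3)
print(search_frame("side","newel"),search_frame("side","rosette")[:1])
E
```

```text
[ 0.56200539 -0.12375237  0.10172562]
[294.43223941 172.00169253]
[295.28516093 216.44481082]
[{'at': [0.563, 0.0083, 0.0372], 'confidence': 0.78}] [{'at': [0.5636, 0.0826, 0.0377], 'confidence': 0.79}]
```

View pics/c4.png

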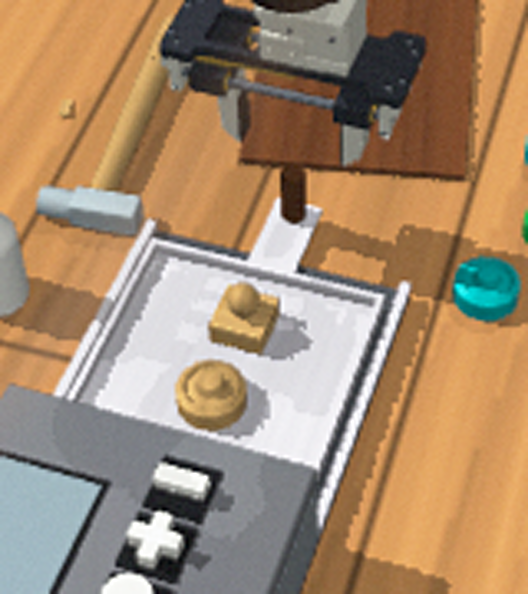

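Both pieces stand in the tray, at (245,315) and (210,393), and the knob at (293,172) lies right under the tool. I grip the knob and push.

step_arm --commands '[{"translation":[0,0,20],"roll":0},{"translation":[0,0,20],"roll":0},{"translation":[0,0,17],"roll":0},{"translation":[0,0,10],"roll":0},{"translation":[0,0,0],"roll":0}]'

```text
time: 15.68
tool_pos: [0.5609, -0.1219, 0.0326]
tool_rot: [-3.138, -0.001, 1.538]
contact_force: [-0.6, -0.1, 0.6]
opening: 0.0827
grip_force: 0.0
```

step_arm --commands '[{"translation":[0,0,0],"roll":0},{"translation":[0,0,0],"roll":0},{"translation":[0,0,0],"roll":0},{"translation":[0,0,0],"roll":0},{"translation":[0,0,0],"roll":0},{"translation":[0,0,0],"roll":0},{"translation":[0,0,0],"roll":0},{"translation":[0,0,0],"roll":0},{"translation":[0,0,0],"roll":0},{"translation":[0,0,0],"roll":0},{"translation":[0,0,0],"roll":0},{"translation":[0,0,0],"roll":0}]' --fingers 0 --grip_force 25

```text
time: 16.68
tool_pos: [0.5648, -0.1238, 0.0349]
tool_rot: [3.136, 0.001, 1.537]
contact_force: [9.9, 1.0, -6.1]
opening: 0.0218
grip_force: 25.0
```

step_arm --commands '[{"translation":[4,0,0],"roll":0},{"translation":[8,0,0],"roll":0},{"translation":[12,0,0],"roll":0},{"translation":[15,0,0],"roll":0},{"translation":[15,0,0],"roll":0},{"translation":[15,0,0],"roll":0},{"translation":[15,0,0],"roll":0},{"translation":[15,0,0],"roll":0},{"translation":[15,0,0],"roll":0},{"translation":[15,0,0],"roll":0},{"translation":[15,0,0],"roll":0},{"translation":[15,0,0],"roll":0},{"translation":[15,0,0],"roll":0},{"translation":[15,0,0],"roll":0},{"translation":[12,0,0],"roll":0},{"translation":[8,0,0],"roll":0},{"translation":[4,0,0],"roll":0},{"translation":[0,0,0],"roll":0}]'

```text
time: 18.18
tool_pos: [0.5719, 0.0903, 0.0349]
tool_rot: [3.136, -0.001, 1.538]
contact_force: [8.5, 1.6, -5.0]
opening: 0.0214
grip_force: 25.0
```

step_arm --commands '[{"translation":[4,2,0],"roll":0},{"translation":[4,1,0],"roll":0},{"translation":[3,0,0],"roll":0},{"translation":[2,0,0],"roll":0},{"translation":[0,0,0],"roll":0}]'

```text
time: 18.6
tool_pos: [0.5723, 0.1029, 0.0348]
tool_rot: [-3.141, -0.0, 1.537]
contact_force: [-4.0, 2.1, 4.7]
opening: 0.0213
grip_force: 25.0
```

step_arm --commands '[{"translation":[2,0,0],"roll":0},{"translation":[2,0,0],"roll":0},{"translation":[0,0,0],"roll":0}]'

```text
time: 18.85
tool_pos: [0.5724, 0.1056, 0.0348]
tool_rot: [-3.14, 0.001, 1.537]
contact_force: [-6.0, -4.8, 4.8]
opening: 0.0217
grip_force: 25.0
```

step_arm --commands '[{"translation":[2,0,0],"roll":0},{"translation":[2,0,0],"roll":0},{"translation":[0,0,0],"roll":0}]'

```text
time: 19.1
tool_pos: [0.5724, 0.1057, 0.0347]
tool_rot: [-3.139, 0.007, 1.538]
contact_force: [-5.6, -22.3, 7.9]
opening: 0.0215
grip_force: 25.0
```

step_arm --commands '[{"translation":[-4,0,0],"roll":0},{"translation":[0,0,0],"roll":0},{"translation":[0,0,0],"roll":0},{"translation":[0,0,0],"roll":0},{"translation":[0,0,-15],"roll":0},{"translation":[0,0,-25],"roll":0},{"translation":[0,0,-30],"roll":0},{"translation":[0,0,-30],"roll":0},{"translation":[0,0,-20],"roll":0},{"translation":[0,0,0],"roll":0}]' --fingers 0.6

```text
time: 19.93
tool_pos: [0.5757, 0.1071, 0.1597]
tool_rot: [3.132, -0.001, 1.538]
contact_force: [1.4, -0.1, 0.2]
opening: 0.0549
grip_force: 0.0
```

step_arm --commands '[{"translation":[32,-6,0],"roll":0},{"translation":[32,-6,0],"roll":0},{"translation":[32,-6,0],"roll":0},{"translation":[32,-6,0],"roll":0},{"translation":[32,-6,0],"roll":0},{"translation":[32,-5,0],"roll":0},{"translation":[0,0,0],"roll":0},{"translation":[0,0,0],"roll":0},{"translation":[0,0,0],"roll":0}]' --fingers 0

```text
time: 20.68
tool_pos: [0.5442, 0.2993, 0.1539]
tool_rot: [-3.141, 0.001, 1.538]
contact_force: [-0.3, 0.1, -0.2]
opening: 0.0016
grip_force: 0.0
```

```bash
python3 - <<'E'
from h import *
a=read_camera("side")[180:380,180:380]
cv2.imwrite("pics/c5.png",cv2.resize(a,None,fx=3,fy=3,interpolation=cv2.INTER_CUBIC)[:,:,::-1])
p=observe()["tool_pos"];print(p,observe()["opening"])
for q in (p,[p[0],p[1],.117],[p[0],p[1]+.0095,p[2]]): print((w2pix("side",q)-[180,180])*3)
E
```

```text
[0.5444541  0.298719   0.15411655] 0.00040439222398466887
[257.29029437 333.45430107]
[262.81791568 360.81346438]
[252.06904991 345.87012365]
```

View pics/c5.png

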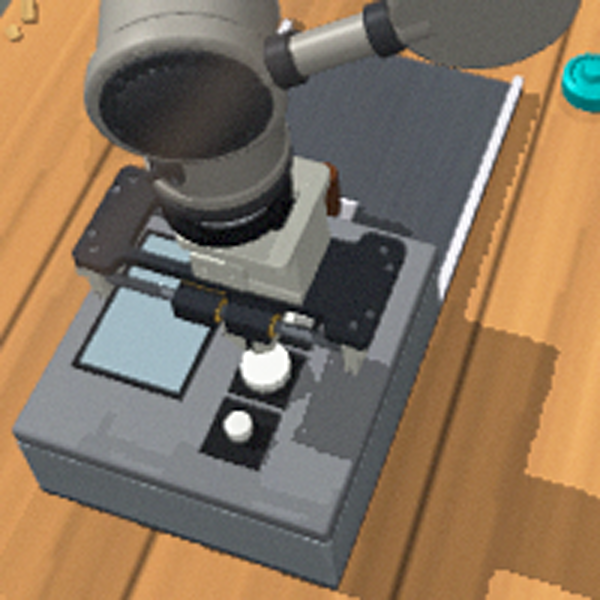

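The tray is home, and the big key is at (265,365), under the predicted tool point (263,361). I press it.

step_arm --commands '[{"translation":[1,0,20],"roll":0},{"translation":[0,0,14],"roll":0},{"translation":[0,0,3],"roll":0},{"translation":[0,0,2],"roll":0},{"translation":[0,0,2],"roll":0},{"translation":[0,0,2],"roll":0},{"translation":[0,0,1],"roll":0},{"translation":[0,0,0],"roll":0},{"translation":[0,0,0],"roll":0}]'

```text
time: 21.48
tool_pos: [0.5452, 0.3, 0.1115]
tool_rot: [3.14, -0.0, 1.537]
contact_force: [-0.4, -3.7, 3.9]
opening: 0.0007
grip_force: 2.2
```

step_arm --commands '[{"translation":[0,0,0],"roll":0}]'

```text
time: 21.57
tool_pos: [0.5452, 0.3002, 0.1114]
tool_rot: [3.14, -0.0, 1.537]
contact_force: [0.3, -4.5, 4.7]
opening: 0.0004
grip_force: 2.3
```

step_arm --commands '[{"translation":[0,0,1],"roll":0},{"translation":[0,0,1],"roll":0},{"translation":[0,0,0],"roll":0}]'

```text
time: 21.82
tool_pos: [0.5452, 0.3003, 0.111]
tool_rot: [3.139, -0.001, 1.537]
contact_force: [-3.1, -5.6, 14.9]
opening: 0.0004
grip_force: 7.5
```

step_arm --commands '[{"translation":[0,0,-10],"roll":0},{"translation":[0,0,-20],"roll":0},{"translation":[0,0,-10],"roll":0},{"translation":[23,0,0],"roll":0},{"translation":[23,0,0],"roll":0},{"translation":[0,0,0],"roll":0},{"translation":[0,0,0],"roll":0}]'

```text
time: 22.4
tool_pos: [0.5456, 0.3475, 0.1482]
tool_rot: [-3.141, -0.0, 1.539]
contact_force: [-0.3, 0.6, 0.0]
opening: 0.0004
grip_force: 0.0
```

```bash
python3 - <<'E'
from h import *
s=observe();print(s["tool_pos"],s["contact_force"])
E
```

```text
[0.54564391 0.34752334 0.14818974] [-0.31865336  0.61001089  0.04053098]
```

step_arm --commands '[{"translation":[0,0,18],"roll":0},{"translation":[0,0,11],"roll":0},{"translation":[0,0,3],"roll":0},{"translation":[0,0,2],"roll":0},{"translation":[0,0,2],"roll":0},{"translation":[0,0,2],"roll":0},{"translation":[0,0,1.5],"roll":0},{"translation":[0,0,0.5],"roll":0},{"translation":[0,0,0],"roll":0},{"translation":[0,0,0],"roll":0}]'

```text
time: 23.23
tool_pos: [0.5462, 0.346, 0.1111]
tool_rot: [3.14, -0.0, 1.537]
contact_force: [-4.9, -5.1, 12.2]
opening: 0.0006
grip_force: 6.4
```

step_arm --commands '[{"translation":[0,0,-10],"roll":0},{"translation":[0,0,-20],"roll":0},{"translation":[0,0,-12],"roll":0},{"translation":[-28,0,0],"roll":0},{"translation":[-30,0,0],"roll":0},{"translation":[-30,0,0],"roll":0},{"translation":[-30,0,0],"roll":0},{"translation":[-20,0,0],"roll":0},{"translation":[0,0,0],"roll":0},{"translation":[0,0,0],"roll":0}]'

```text
time: 24.07
tool_pos: [0.5421, 0.2077, 0.1514]
tool_rot: [3.14, -0.001, 1.535]
contact_force: [0.3, 0.6, 0.7]
opening: 0.0006
grip_force: 0.0
```

step_arm --commands '[{"translation":[0,0,18],"roll":0},{"translation":[0,0,13],"roll":0},{"translation":[0,0,3],"roll":0},{"translation":[0,0,2],"roll":0},{"translation":[0,0,2],"roll":0},{"translation":[0,0,2],"roll":0},{"translation":[0,0,1.5],"roll":0},{"translation":[0,0,0.5],"roll":0},{"translation":[0,0,0],"roll":0},{"translation":[0,0,0],"roll":0}]'

```text
time: 24.9
tool_pos: [0.5416, 0.2093, 0.111]
tool_rot: [3.14, -0.002, 1.537]
contact_force: [-6.0, 0.1, 13.6]
opening: 0.0003
grip_force: 6.8
```

step_arm --commands '[{"translation":[0,0,-15],"roll":0},{"translation":[0,0,-30],"roll":0},{"translation":[-34,11.5,0],"roll":0},{"translation":[-34,11.5,0],"roll":0},{"translation":[-34.5,11.5,0],"roll":0},{"translation":[0,0,0],"roll":0}]'

```text
time: 25.4
tool_pos: [0.5749, 0.0993, 0.1544]
tool_rot: [3.138, 0.002, 1.532]
contact_force: [-0.2, -0.3, 0.9]
opening: 0.0004
grip_force: 0.0
```

step_arm --commands '[{"translation":[0,0,0],"roll":0},{"translation":[0,0,0],"roll":0},{"translation":[0,0,0],"roll":0}]' --fingers 0.7

```text
time: 25.65
tool_pos: [0.5723, 0.1058, 0.1538]
tool_rot: [3.141, -0.0, 1.538]
contact_force: [1.1, 0.2, -0.5]
opening: 0.0158
grip_force: 0.0
```

step_arm --commands '[{"translation":[0,0,0],"roll":0},{"translation":[0,0,0],"roll":0},{"translation":[0,0,0],"roll":0},{"translation":[0,0,0],"roll":0},{"translation":[0,0,30],"roll":0},{"translation":[0,0,30],"roll":0},{"translation":[0,0,25],"roll":0},{"translation":[0,0,20],"roll":0},{"translation":[0,0,14],"roll":0},{"translation":[0,0,0],"roll":0}]'

```text
time: 26.48
tool_pos: [0.5703, 0.1048, 0.0316]
tool_rot: [-3.136, 0.0, 1.537]
contact_force: [-0.7, 0.6, -0.2]
opening: 0.0644
grip_force: 0.0
```

step_arm --commands '[{"translation":[0,0,0],"roll":0},{"translation":[0,0,0],"roll":0},{"translation":[0,0,0],"roll":0},{"translation":[0,0,0],"roll":0},{"translation":[0,0,0],"roll":0},{"translation":[0,0,0],"roll":0},{"translation":[0,0,0],"roll":0},{"translation":[0,0,0],"roll":0}]' --fingers 0 --grip_force 25

```text
time: 27.15
tool_pos: [0.5724, 0.1048, 0.0351]
tool_rot: [3.141, -0.0, 1.537]
contact_force: [-1.2, 0.7, 2.6]
opening: 0.0214
grip_force: 25.0
```

step_arm --commands '[{"translation":[-4,0,0],"roll":0},{"translation":[-8,0,0],"roll":0},{"translation":[-12,0,0],"roll":0},{"translation":[-15,0,0],"roll":0},{"translation":[-15,0,0],"roll":0},{"translation":[-15,0,0],"roll":0},{"translation":[-15,0,0],"roll":0},{"translation":[-15,0,0],"roll":0},{"translation":[-15,0,0],"roll":0},{"translation":[-15,0,0],"roll":0},{"translation":[-15,0,0],"roll":0},{"translation":[-15,0,0],"roll":0},{"translation":[-15,0,0],"roll":0},{"translation":[-15,0,0],"roll":0},{"translation":[-15,0,0],"roll":0},{"translation":[-12,0,0],"roll":0},{"translation":[-8,0,0],"roll":0},{"translation":[-4,0,0],"roll":0},{"translation":[-2,0,0],"roll":0},{"translation":[0,0,0],"roll":0}]'

```text
time: 28.82
tool_pos: [0.5647, -0.1266, 0.035]
tool_rot: [3.141, 0.001, 1.536]
contact_force: [-1.2, -1.7, 5.5]
opening: 0.0215
grip_force: 25.0
```

step_arm --commands '[{"translation":[0,0,0],"roll":0},{"translation":[0,0,0],"roll":0},{"translation":[0,0,0],"roll":0},{"translation":[0,0,0],"roll":0},{"translation":[0,0,-15],"roll":0},{"translation":[0,0,-25],"roll":0},{"translation":[0,0,-30],"roll":0},{"translation":[0,0,0],"roll":0}]' --fingers 1

```text
time: 29.48
tool_pos: [0.5675, -0.126, 0.1099]
tool_rot: [3.133, 0.003, 1.537]
contact_force: [1.2, 0.0, 0.4]
opening: 0.0698
grip_force: 0.0
```

```bash
python3 - <<'E'
from h import *
a=read_camera("side")[120:300,230:390]
cv2.imwrite("pics/c6.png",cv2.resize(a,None,fx=3.3,fy=3.3,interpolation=cv2.INTER_CUBIC)[:,:,::-1])
print(observe()["tool_pos"])
print(search_frame("side","newel"),search_frame("side","rosette")[:1])
for q in ([.569,.080,.045],[.567,.003,.052]): print((w2pix("side",q)-[230,120])*3.3)
E
```

```text
[ 0.566467   -0.12568325  0.107596  ]
[{'at': [0.5612, 0.0073, 0.0367], 'confidence': 0.85}] [{'at': [0.5613, 0.0819, 0.0373], 'confidence': 0.96}]
[207.43501261 379.12653536]
[241.48400835 296.88045761]
```

View pics/c6.png

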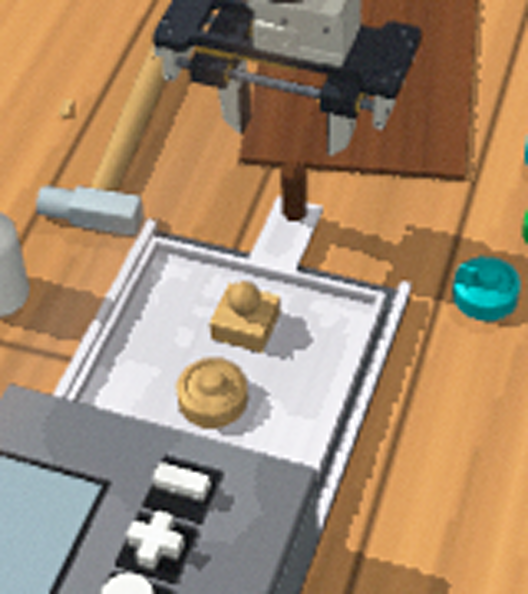

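Both carvings stand where expected, at (245,312) and (212,390), and the tray is out. I pick up the newel first.

step_arm --commands '[{"translation":[32.5,-1,0],"roll":0},{"translation":[32.5,-1,0],"roll":0},{"translation":[32.5,-1,0],"roll":0},{"translation":[32,-1,0],"roll":0},{"translation":[0,0,0],"roll":0},{"translation":[0,0,0],"roll":0}]'

```text
time: 30.13
tool_pos: [0.5641, 0.006, 0.1033]
tool_rot: [-3.139, -0.0, 1.54]
contact_force: [0.9, -1.4, -0.3]
opening: 0.0917
grip_force: 0.0
```

step_arm --commands '[{"translation":[0,0,25],"roll":0},{"translation":[0,0,25],"roll":0},{"translation":[0,0,18],"roll":0},{"translation":[0,0,10],"roll":0},{"translation":[0,0,4],"roll":0},{"translation":[0,0,0],"roll":0},{"translation":[0,0,0],"roll":0}]'

```text
time: 30.72
tool_pos: [0.5655, 0.0039, 0.0232]
tool_rot: [3.141, 0.0, 1.536]
contact_force: [0.3, -0.7, 0.6]
opening: 0.0918
grip_force: 0.0
```

step_arm --commands '[{"translation":[0,0,0],"roll":0},{"translation":[0,0,0],"roll":0},{"translation":[0,0,0],"roll":0},{"translation":[0,0,0],"roll":0},{"translation":[0,0,0],"roll":0},{"translation":[0,0,0],"roll":0},{"translation":[0,0,0],"roll":0},{"translation":[0,0,0],"roll":0},{"translation":[0,0,0],"roll":0},{"translation":[0,0,0],"roll":0}]' --fingers 0 --grip_force 15

```text
time: 31.55
tool_pos: [0.5652, 0.0045, 0.0228]
tool_rot: [3.141, -0.0, 1.537]
contact_force: [0.5, 0.1, 2.0]
opening: 0.044
grip_force: 15.0
```

step_arm --commands '[{"translation":[0,0,-20],"roll":0},{"translation":[0,0,-30],"roll":0},{"translation":[0,0,-25],"roll":0},{"translation":[-39,0.8,0],"roll":0},{"translation":[-39,0.8,0],"roll":0},{"translation":[-39,0.8,0],"roll":0},{"translation":[-39,0.8,0],"roll":0},{"translation":[-39,0.8,0],"roll":0},{"translation":[-39,0.8,0],"roll":0},{"translation":[-39,0.8,0],"roll":0},{"translation":[-39,0.8,0],"roll":0},{"translation":[-39,0.8,0],"roll":0},{"translation":[-39,0.8,0],"roll":0},{"translation":[0,0,0],"roll":0},{"translation":[0,0,0],"roll":0}]'

```text
time: 32.8
tool_pos: [0.5587, -0.3877, 0.0967]
tool_rot: [-3.141, -0.001, 1.533]
contact_force: [0.2, 0.6, -0.3]
opening: 0.044
grip_force: 15.0
```

step_arm --commands '[{"translation":[0,0,30],"roll":0},{"translation":[0,0,25],"roll":0},{"translation":[0,0,15],"roll":0},{"translation":[0,0,8],"roll":0},{"translation":[0,0,3],"roll":0},{"translation":[0,0,0],"roll":0},{"translation":[0,0,0],"roll":0}]'

```text
time: 33.38
tool_pos: [0.5605, -0.3852, 0.0176]
tool_rot: [3.14, 0.001, 1.538]
contact_force: [0.4, -0.4, -0.6]
opening: 0.0437
grip_force: 15.0
```

step_arm --commands '[{"translation":[0,0,0],"roll":0},{"translation":[0,0,0],"roll":0},{"translation":[0,0,0],"roll":0},{"translation":[0,0,0],"roll":0},{"translation":[0,0,-20],"roll":0},{"translation":[0,0,-30],"roll":0},{"translation":[0,0,-40],"roll":0},{"translation":[0,0,0],"roll":0}]' --fingers 1

```text
time: 34.05
tool_pos: [0.563, -0.3883, 0.1155]
tool_rot: [3.131, 0.009, 1.537]
contact_force: [1.7, -1.6, 1.7]
opening: 0.0904
grip_force: 0.0
```

step_arm --commands '[{"translation":[38.8,-0.7,0],"roll":0},{"translation":[38.8,-0.7,0],"roll":0},{"translation":[38.8,-0.7,0],"roll":0},{"translation":[38.8,-0.7,0],"roll":0},{"translation":[38.8,-0.7,0],"roll":0},{"translation":[38.8,-0.7,0],"roll":0},{"translation":[38.8,-0.7,0],"roll":0},{"translation":[38.8,-0.7,0],"roll":0},{"translation":[38.8,-0.7,0],"roll":0},{"translation":[38.8,-0.7,0],"roll":0},{"translation":[38.8,-0.7,0],"roll":0},{"translation":[38.8,-0.7,0],"roll":0},{"translation":[0,0,0],"roll":0},{"translation":[0,0,0],"roll":0}]'

```text
time: 35.22
tool_pos: [0.5672, 0.082, 0.1069]
tool_rot: [3.141, 0.0, 1.541]
contact_force: [-0.5, -0.6, -0.1]
opening: 0.0918
grip_force: 0.0
```

```bash
python3 - <<'E'
from h import *
read_camera("side");s=observe();print(s["tool_pos"],s["opening"])
print(search_frame("side","newel"),search_frame("side","rosette")[:1])
read_camera("top");print(search_frame("top","newel"))
E
```

```text
[0.56725902 0.08045894 0.10685862] 0.09196348824172713
[] [{'at': [0.5636, 0.0794, 0.0357], 'confidence': 0.86}]
[{'at': [0.5535, -0.3891, 0.0322], 'confidence': 0.52}]
```

step_arm --commands '[{"translation":[0,0,25],"roll":0},{"translation":[0,0,25],"roll":0},{"translation":[0,0,18],"roll":0},{"translation":[0,0,12],"roll":0},{"translation":[0,0,5],"roll":0},{"translation":[0,0,0],"roll":0},{"translation":[0,0,0],"roll":0}]'

```text
time: 36.05
tool_pos: [0.5676, 0.0794, 0.0221]
tool_rot: [3.141, -0.0, 1.536]
contact_force: [-0.7, 0.1, 0.5]
opening: 0.0917
grip_force: 0.0
```

step_arm --commands '[{"translation":[0,0,0],"roll":0},{"translation":[0,0,0],"roll":0},{"translation":[0,0,0],"roll":0},{"translation":[0,0,0],"roll":0},{"translation":[0,0,0],"roll":0},{"translation":[0,0,0],"roll":0},{"translation":[0,0,0],"roll":0},{"translation":[0,0,0],"roll":0},{"translation":[0,0,0],"roll":0},{"translation":[0,0,0],"roll":0}]' --fingers 0 --grip_force 15

```text
time: 36.88
tool_pos: [0.5674, 0.0801, 0.0219]
tool_rot: [3.141, -0.0, 1.537]
contact_force: [0.0, 0.1, 2.2]
opening: 0.0528
grip_force: 14.9
```

step_arm --commands '[{"translation":[0,0,-20],"roll":0},{"translation":[0,0,-30],"roll":0},{"translation":[0,0,-25],"roll":0},{"translation":[-36,-0.3,0],"roll":0},{"translation":[-36,-0.3,0],"roll":0},{"translation":[-36,-0.3,0],"roll":0},{"translation":[-36,-0.3,0],"roll":0},{"translation":[-36,-0.3,0],"roll":0},{"translation":[-36,-0.3,0],"roll":0},{"translation":[-36,-0.3,0],"roll":0},{"translation":[-36,-0.3,0],"roll":0},{"translation":[-36,-0.3,0],"roll":0},{"translation":[-36,-0.3,0],"roll":0},{"translation":[0,0,0],"roll":0},{"translation":[0,0,0],"roll":0}]'

```text
time: 38.13
tool_pos: [0.5511, -0.2813, 0.096]
tool_rot: [-3.141, -0.001, 1.533]
contact_force: [-0.1, 1.2, -0.7]
opening: 0.053
grip_force: 14.9
```

step_arm --commands '[{"translation":[0,0,30],"roll":0},{"translation":[0,0,25],"roll":0},{"translation":[0,0,15],"roll":0},{"translation":[0,0,8],"roll":0},{"translation":[0,0,3],"roll":0},{"translation":[0,0,0],"roll":0},{"translation":[0,0,0],"roll":0}]'

```text
time: 38.72
tool_pos: [0.5526, -0.2791, 0.0165]
tool_rot: [3.141, 0.0, 1.538]
contact_force: [-1.1, -0.7, -0.0]
opening: 0.0528
grip_force: 14.9
```

step_arm --commands '[{"translation":[0,0,0],"roll":0},{"translation":[0,0,0],"roll":0},{"translation":[0,0,0],"roll":0},{"translation":[0,0,0],"roll":0},{"translation":[0,0,-20],"roll":0},{"translation":[0,0,-30],"roll":0},{"translation":[0,0,-40],"roll":0},{"translation":[0,0,0],"roll":0},{"translation":[0,0,0],"roll":0}]' --fingers 0.9

```text
time: 39.47
tool_pos: [0.5534, -0.2807, 0.1087]
tool_rot: [3.136, 0.003, 1.537]
contact_force: [-0.3, -0.5, -1.4]
opening: 0.0826
grip_force: 0.0
```

step_arm --commands '[{"translation":[38.3,2,0],"roll":0},{"translation":[38.3,2,0],"roll":0},{"translation":[38.3,2,0],"roll":0},{"translation":[38.3,1.5,0],"roll":0},{"translation":[0,0,0],"roll":0},{"translation":[0,0,0],"roll":0}]'

```text
time: 39.97
tool_pos: [0.5642, -0.1247, 0.1047]
tool_rot: [-3.14, -0.001, 1.54]
contact_force: [-0.2, -0.0, -0.1]
opening: 0.0824
grip_force: 0.0
```

```bash
python3 - <<'E'
from h import *
a=read_camera("side")[80:280,250:410]
cv2.imwrite("pics/c7.png",cv2.resize(a,None,fx=3,fy=3,interpolation=cv2.INTER_CUBIC)[:,:,::-1])
print(observe()["tool_pos"])
E
```

```text
[ 0.56434409 -0.12627909  0.10488574]
```

View pics/c7.png

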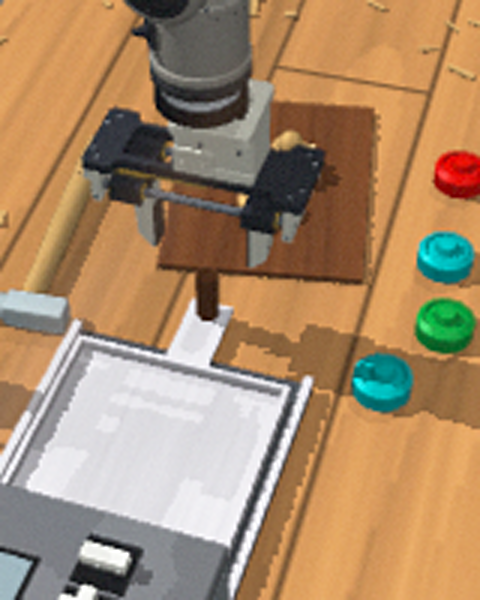

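The tray is empty, and the knob is at (207,290) under the tool; the pieces on the board are hidden by the gripper. I push the tray home, then check the board.

step_arm --commands '[{"translation":[0,0,20],"roll":0},{"translation":[0,0,20],"roll":0},{"translation":[0,0,20],"roll":0},{"translation":[0,0,10],"roll":0},{"translation":[0,0,0],"roll":0}]'

```text
time: 40.43
tool_pos: [0.5628, -0.1277, 0.033]
tool_rot: [-3.137, -0.002, 1.535]
contact_force: [-0.3, -0.6, 0.1]
opening: 0.0827
grip_force: 0.0
```

step_arm --commands '[{"translation":[0,0,0],"roll":0},{"translation":[0,0,0],"roll":0},{"translation":[0,0,0],"roll":0},{"translation":[0,0,0],"roll":0},{"translation":[0,0,0],"roll":0},{"translation":[0,0,0],"roll":0},{"translation":[0,0,0],"roll":0},{"translation":[0,0,0],"roll":0},{"translation":[0,0,0],"roll":0},{"translation":[0,0,0],"roll":0},{"translation":[0,0,0],"roll":0}]' --fingers 0 --grip_force 25

```text
time: 41.35
tool_pos: [0.5647, -0.1267, 0.0357]
tool_rot: [3.142, -0.0, 1.537]
contact_force: [-0.2, 0.5, 0.2]
opening: 0.0212
grip_force: 25.0
```

step_arm --commands '[{"translation":[4,0,0],"roll":0},{"translation":[8,0,0],"roll":0},{"translation":[12,0,0],"roll":0},{"translation":[15,0,0],"roll":0},{"translation":[15,0,0],"roll":0},{"translation":[15,0,0],"roll":0},{"translation":[15,0,0],"roll":0},{"translation":[15,0,0],"roll":0},{"translation":[15,0,0],"roll":0},{"translation":[15,0,0],"roll":0},{"translation":[15,0,0],"roll":0},{"translation":[15,0,0],"roll":0},{"translation":[15,0,0],"roll":0},{"translation":[15,0,0],"roll":0},{"translation":[15,0,0],"roll":0},{"translation":[10,0,0],"roll":0},{"translation":[7,0,0],"roll":0},{"translation":[4,0,0],"roll":0},{"translation":[0,0,0],"roll":0}]'

```text
time: 42.93
tool_pos: [0.5722, 0.0993, 0.0357]
tool_rot: [-3.142, -0.001, 1.538]
contact_force: [0.2, 2.0, 0.3]
opening: 0.0219
grip_force: 25.0
```

step_arm --commands '[{"translation":[3,0,0],"roll":0},{"translation":[2,0,0],"roll":0},{"translation":[2,0,0],"roll":0},{"translation":[0,0,0],"roll":0}]'

```text
time: 43.27
tool_pos: [0.5724, 0.1047, 0.0357]
tool_rot: [-3.141, 0.0, 1.536]
contact_force: [0.6, -2.8, 0.8]
opening: 0.0212
grip_force: 25.0
```

step_arm --commands '[{"translation":[2,0,0],"roll":0},{"translation":[1.5,0,0],"roll":0},{"translation":[0,0,0],"roll":0}]'

```text
time: 43.52
tool_pos: [0.5723, 0.1047, 0.0357]
tool_rot: [-3.14, 0.005, 1.537]
contact_force: [-2.0, -17.5, 2.4]
opening: 0.0216
grip_force: 25.0
```

step_arm --commands '[{"translation":[-3.5,0,0],"roll":0},{"translation":[0,0,0],"roll":0},{"translation":[0,0,0],"roll":0},{"translation":[0,0,0],"roll":0},{"translation":[0,0,-15],"roll":0},{"translation":[0,0,-25],"roll":0},{"translation":[0,0,-30],"roll":0},{"translation":[0,0,-30],"roll":0},{"translation":[0,0,-20],"roll":0},{"translation":[0,0,0],"roll":0}]' --fingers 0.6

```text
time: 44.35
tool_pos: [0.575, 0.1059, 0.1608]
tool_rot: [3.133, -0.001, 1.537]
contact_force: [0.8, 1.4, -0.9]
opening: 0.0552
grip_force: 0.0
```

step_arm --commands '[{"translation":[32,-6,0],"roll":0},{"translation":[32,-6,0],"roll":0},{"translation":[32,-6,0],"roll":0},{"translation":[32,-6,0],"roll":0},{"translation":[32,-6,0],"roll":0},{"translation":[34,-5,0],"roll":0},{"translation":[0,0,0],"roll":0},{"translation":[0,0,0],"roll":0},{"translation":[0,0,0],"roll":0}]' --fingers 0

```text
time: 45.1
tool_pos: [0.5437, 0.3001, 0.1549]
tool_rot: [-3.141, 0.001, 1.538]
contact_force: [0.6, -1.0, 0.4]
opening: 0.0017
grip_force: 0.0
```

```bash
python3 - <<'E'
from h import *
snap("side","c8.png",(180,90,440,360),2.2)
s=observe();print(s["tool_pos"],s["opening"])
print(search_frame("side","newel"),search_frame("side","rosette")[:2])
E
```

```text
[0.54399736 0.29941753 0.15515525] 0.0008834123583765747
[{'at': [0.6194, -0.2405, 0.0096], 'confidence': 0.37}] [{'at': [0.3912, -0.0893, 0.0226], 'confidence': 0.65}, {'at': [0.3524, -0.1723, 0.0184], 'confidence': 0.56}]
```

View pics/c8.png

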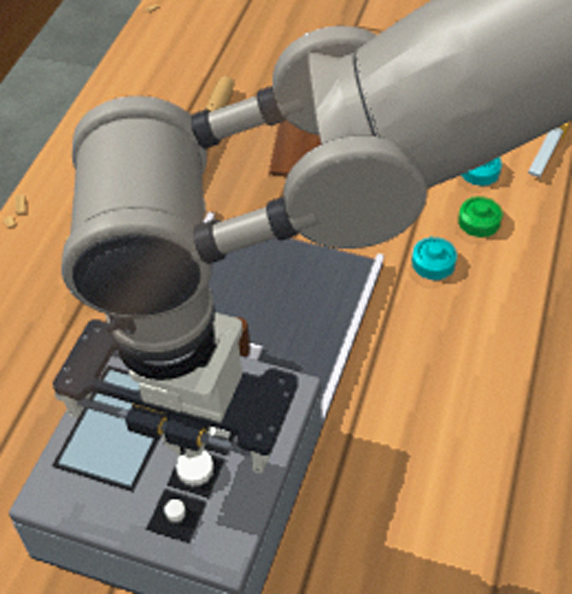

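The side view shows the tray home and the big key under the tool at (193,470), but the arm hides the board. I check the board from the top.

```bash
python3 - <<'E'
from h import *
snap("top","c9.png",(340,140,500,260),4)
print(search_frame("top","newel"),[r for r in search_frame("top","rosette")if r["at"][0]>.45])
E
```

```text
[] [{'at': [0.5471, -0.2836, 0.03], 'confidence': 0.88}]
```

View pics/c9.png

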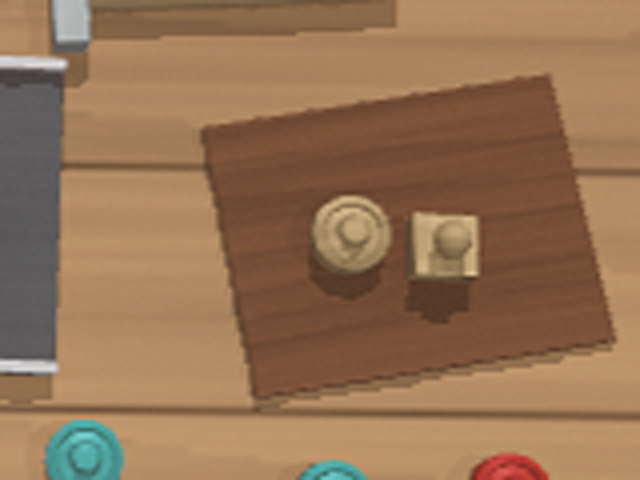

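Both carvings stand upright and well inside the board, the rosette at (351,233) and the newel at (444,245); the newel was nudged but is fine. I press the big key and retreat.

step_arm --commands '[{"translation":[0,0,20],"roll":0},{"translation":[0,0,15],"roll":0},{"translation":[0,0,3],"roll":0},{"translation":[0,0,2],"roll":0},{"translation":[0,0,2],"roll":0},{"translation":[0,0,2],"roll":0},{"translation":[0,0,2],"roll":0},{"translation":[0,0,0.7],"roll":0},{"translation":[0,0,0],"roll":0},{"translation":[0,0,0],"roll":0}]'

```text
time: 46.23
tool_pos: [0.5446, 0.3, 0.1111]
tool_rot: [3.14, -0.0, 1.537]
contact_force: [-4.3, -3.7, 10.8]
opening: 0.0005
grip_force: 5.5
```

step_arm --commands '[{"translation":[0,0,-15],"roll":0},{"translation":[0,0,-30],"roll":0},{"translation":[0,0,-30],"roll":0},{"translation":[0,0,-30],"roll":0},{"translation":[0,0,0],"roll":0},{"translation":[0,0,0],"roll":0},{"translation":[0,0,0],"roll":0}]'

```text
time: 46.82
tool_pos: [0.544, 0.3001, 0.2136]
tool_rot: [-3.141, -0.0, 1.537]
contact_force: [-0.3, 0.7, -1.2]
opening: 0.0001
grip_force: 0.0
```

```bash
python3 - <<'E'
from h import *
read_camera("top");print([r for r in search_frame("top","rosette")if r["at"][0]>.45],search_frame("top","newel"))
s=observe();print(s["tool_pos"],s["contact_force"],s["time"])
snap("top","c10.png",(340,140,500,260),4)
a=cv2.imread("pics/c9.png").astype(int);b=cv2.imread("pics/c10.png").astype(int)
d=abs(a-b).max(2)>40;print(d.sum(),np.argwhere(d)[::200].tolist()[:10])
E
```

```text
[] [{'at': [0.5393, -0.343, 0.0309], 'confidence': 0.54}]
[0.54362087 0.29993189 0.21248312] [ 0.26470405  0.12341066 -0.18135206] 46.9667
0 []
```

The key went fully down and came back up, the carvings are unchanged, and the arm is clear, so I hand in.

```bash
python3 -c "
from cell import *
print(hand_in())"
```

```text
the job is handed in; nothing more can be done
None
```

The job is handed in, with no verdict returned: I loaded, scanned and put back both carvings (rosette and newel), pressed the keys in order, and left the tray home and the scanner switched off.

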